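# Fetch the turned pot from behind the mills

## Robot

A 6-joint arm with a two-finger parallel gripper is mounted at the origin on the work surface. World frame = base frame: x ahead of the robot, y to its left, z up, the work surface at z = 0. Lengths are in m, angles in rad, forces in N, time in s.
With the tool pointing down it reaches from about 0.275 to 0.875 m from the base axis. Payload 12.5 kg.
Tool frame: the origin (TCP) lies midway between the tips of the shut fingers; the grasp point (between the pads) lies behind it (arm.grasp_offset is the z of the grasp point in the tool frame, in m); z points along the fingers, y is the line along which they close (so a half turn about z gives the same grasp; the last joint's range is limited). The gripper opens to 85 mm and grips with 20 to 120 N. Pads are 22 mm wide; open, the fingers measure 114 mm over their backs; the gripper's body (76 mm by 85 mm) begins 54 mm behind the grasp point. The pads swing forward as they close: fully open they stand 13 mm farther back than shut.
Start: joints at [-1.351, 0.351, 1.652, -0, 1.139, -0.085], TCP at [0.165, -0.525, 0.231] pointing down, gripper open.
Joint ranges: [-2.75, 2.75], [-0.79, 2.1], [0.01, 2.65], [-1.57, 4.71], [0.07, 3.14], [-2.87, 2.87]. Speed limits (rad/s): [2.22, 2.22, 2.79, 3.14, 3.14, 3.14].

## Interface

Orientations are given as a rotation vector (axis times angle).
In Python, from workcell import arm, imaging, models gives the robot as it stands.
- The arm moves only by the tool drive_tool, never from a script. Its argument "motion" is a list of rows, each a list of 6 numbers: the shift along the world's x, y, z in mm, then the turn, a rotation vector about the world's x, y, z in degrees. A call has 1 to 12 rows; each row shifts and turns the commanded pose from where the row before left it; what a row does not reach is not made up. A row lasts 1/10 s, in which the tool goes at most 50 mm and 8.59 degrees, less where a joint would pass 70% of its speed; a pose out of reach is approached as far as the arm can. A call is refused whole if a number of a shift passes 50 or a number of a turn 8.59, either way. A call with a gripper value outside its range is refused whole. "grip" is the closure, from -1 (fully open) to 1 (shut), set as the call begins (left out, the last holds). The fingers move at their own pace and stop on an object; "squeeze" is the grip in N (left out, the last holds). Time passes only in rows, so rows that do not move let the fingers close. It gives the time, the measured TCP pose, the force, the opening and the grip force at its end, in the units of the state.
- arm.sense(): the state, without advancing time (a new reading comes with each control period).
- imaging.camera(name): name is "scene" or "top" or "wrist"; returns a dict with "pixels" (420x560x3 uint8, red, green, blue), "depth" (420x560 float32, m along the optical axis (not along the pixel's ray), 0 where there is no reading), "fovy" (degrees; the focal length in pixels is half the picture's height over the tangent of half this angle, whatever the lens; pixels are square), "cx", "cy" (the principal point, pixels), "rvec" (rotation vector, rad) and "tvec" (3), from world to camera coordinates, as OpenCV has them. Camera axes: x right, y down, z forward; pixel columns grow to the right and rows downward; lengths in m; the calibration is good to about 2 mm. A picture is of the moment at which its call begins.
- arm.hand_in(): hands the job in; it is judged then, once.
Trained networks look in the newest picture that a camera, given by its name, has taken for a name from the list of things; names that differ only in an ending like _2 or _b are one class to them, and where a whole thing is asked for, a point or a joint stands for the part that bears it (a point fixed in the world has none). Each returns a list of dicts, best first, with "score" (0 to 1); they miss things now and then, are a little off and sometimes report something else, mostly with a low value. They report only what shows in the picture. A call takes as long as a camera call. They do not tell look-alikes from the thing itself.
- models.search_frame(camera, target): "point" ([column, row] in pixels, amid what is visible of it).
- models.masks_of(camera, target): "pixels" (420x560 bool, what is visible of it) and "point" ([column, row] in pixels, amid what is visible of it).
- models.pinpoint(camera, target): "point" ([column, row] in pixels: a listed point, or the origin of a listed thing).
The state is a dict: "t": time; "q": joint angles; "joint_velocities": joint speeds; "effort": joint torques, N m; "tcp_pos": TCP position; "tcp_rot": TCP orientation; "ft_force": force on the tool from outside, world axes, zero at the start; "moment": the same for the moment, N m; "opening": opening from 0.0 (shut) to 1.0 (fully open); "grip_force": force on a finger pad.
Only numpy, scipy, OpenCV 4.12 (cv2) and the standard library are available. Lean on these libraries where they do the work, as an engineer would, in place of code of your own. Each camera call takes 0.05 s, during which the arm holds its last target. There are 200 camera calls.

## Task

First lift the two pepper mills out of the plywood caddy and stand both on the spare dark board. Then fetch the small pot that stood behind them and set it upright on the round grey mat, into the gap in the packing tray, without disturbing the three pots packed there. Last, stand each mill back in the caddy just where it stood before; knock nothing over.

Things in the scene. Friction and masses are not known exactly. Their poses are not given: they have to be found in the camera images.
- caddy: open plywood caddy fixed to the bench, 190 mm (its x) by 230 mm (its y), 40 mm high, walls 8 mm, inner floor 10 mm above the bench; origin: centre of its underside; x points away from the robot, z up. The mills stand side by side in its near half (about 50 mm to either side of the middle, either way round), the pot behind and between them
- tall_mill: the taller, slimmer, waisted wooden pepper mill, standing in the caddy: 180 mm high, foot 52 mm across; round head 42 mm across with straight sides from 137 to 163 mm above its underside (grip there); narrow neck 30 mm across at 128 mm; small steel knob on top; about 250 g, one rigid piece; origin: centre of its underside, z up
- short_mill: the shorter, stouter wooden pepper mill with a steel band, standing in the caddy: 149 mm high, foot 56 mm across; round head 50 mm across with straight sides from 98 to 130 mm above its underside (grip there); small steel knob on top; about 250 g, one rigid piece; origin: centre of its underside, z up
- pot: the pot to fetch, the only one in the caddy: small turned wooden pot, round, 50 mm across (straight sides from 3 to 44 mm above its underside), domed lid with a knob, 62 mm high over all, lid and pot are one piece, about 80 g; origin: centre of its underside, z up
- board: spare dark wooden board fixed flat on the bench to one side, 220 mm (its x, pointing roughly away from the robot) by 120 mm (its y), 10 mm thick: the side area, with room for both mills one behind the other along its x; origin: centre of its underside, top at 10 mm, z up
- tray: low wooden packing tray fixed on the bench on the other side, 250 mm (its x, pointing roughly away from the robot) by 90 mm (its y), rim 18 mm high and 5 mm thick, inner floor 6 mm above the bench; origin: centre of its underside, z up. Along its x lies one row of four places 58 mm apart, three holding a pot and one empty: grip across the row, along the tray's y
- gap: round grey felt mat, 50 mm across, flat on the tray's floor (it has no height to speak of), at the empty place of the row; origin: its centre, 6 mm above the bench; the pot belongs on it, with 8 mm of air to each neighbour
- packed0: one of the three packed pots in the tray, loose, to be left alone: small turned wooden pot, round, 50 mm across (straight sides from 3 to 44 mm above its underside), domed lid with a knob, 62 mm high over all, lid and pot are one piece, about 80 g; origin: centre of its underside, z up
- packed1: one of the three packed pots in the tray, loose, to be left alone: small turned wooden pot, round, 50 mm across (straight sides from 3 to 44 mm above its underside), domed lid with a knob, 62 mm high over all, lid and pot are one piece, about 80 g; origin: centre of its underside, z up
- packed2: one of the three packed pots in the tray, loose, to be left alone: small turned wooden pot, round, 50 mm across (straight sides from 3 to 44 mm above its underside), domed lid with a knob, 62 mm high over all, lid and pot are one piece, about 80 g; origin: centre of its underside, z up
Things that resemble listed ones, but are neither listed nor needed, are in the scene too. What is shaped like the short_mill but blue is not meant. Leave any blue look-alike of the pot alone.

How it is judged:
By the outcome, as a careful person would: the job done as asked, in the order asked, and still so for the second after the job is handed in, with the robot touching nothing.
It also fails if it takes over 134 s, if anything falls off the work surface, if the arm or the gripper's body presses on something with over 40 N, if the wrist force passes 120 N, or if a joint passes its speed limit or range.

## Working session

There is one attempt and no reset: what is moved stays moved. The work goes in short steps, Python scripts to look and compute and a tool call to move; the robot and the scene stay as the last step left them, time stands still between calls to the robot, and variables do not carry over. Pictures are saved under pics/ and viewed, at most 14 in all, crops included, and the job is handed in when it is done.

Besides the shell and the picture viewer there is one more tool, called after "Emit:" as name(argument=value, ...) on one line, values as JSON. drive_tool: Moves the arm, as the interface text tells. Its arguments: {"type":"object","properties":{"motion":{"type":"array","items":{"type":"array","items":{"type":"number"}}},"grip":{"type":"number"},"squeeze":{"type":"number"}},"required":["motion"]}

```bash
mkdir -p pics; cat > h.py <<'E'
import numpy as np, cv2
from workcell import arm, imaging, models
def cam(n,save=None):
    c=imaging.camera(n)
    if save: cv2.imwrite('pics/'+save,c['pixels'][:,:,::-1])
    c['f']=210/np.tan(np.radians(c['fovy'])/2); c['R']=cv2.Rodrigues(np.array(c['rvec'],float))[0]; c['t']=np.array(c['tvec'],float).ravel()
    return c
def cloud(c):
    v,u=np.mgrid[0:420,0:560]; d=c['depth']
    P=np.stack([(u-c['cx'])/c['f']*d,(v-c['cy'])/c['f']*d,d],-1)
    W=(P-c['t'])@c['R']; W[d==0]=np.nan
    return W
def atz(c,u,v,z):
    r=c['R'].T@np.array([(u-c['cx'])/c['f'],(v-c['cy'])/c['f'],1]); o=-c['R'].T@c['t']
    return o+r*(z-o[2])/r[2]
def proj(c,p):
    q=c['R']@np.array(p)+c['t']; return q[:2]/q[2]*c['f']+[c['cx'],c['cy']]
E
python3 - <<'E'
from h import *
print(arm.grasp_offset, arm.sense())
for n in ['top','scene']:
    c=cam(n,n+'0.png'); print(n,c['fovy'],-c['R'].T@c['t'])
    W=cloud(c)
    for t in ['caddy','tall_mill','short_mill','pot','board','tray','gap','packed0']:
        print(t,[(np.round(m['score'],2),np.round(m['point']),np.round(np.nanmedian(W[m['pixels']],0),3),np.round(np.nanmax(W[m['pixels']][:,2]),3)) for m in models.masks_of(n,t)], [(round(m['score'],2),np.round(m['point'],1)) for m in models.pinpoint(n,t)])
E
```

```text
-0.0187 {'t': 0.0, 'q': array([-1.35059685e+00,  3.51232340e-01,  1.65243370e+00,  1.89285737e-05,
        1.13911012e+00, -8.46385033e-02]), 'joint_velocities': array([-1.01003868e-03,  8.39987923e-04, -3.00714944e-05, -7.81487395e-04,
       -1.23663362e-03, -1.84171210e-03]), 'effort': array([ 3.87123901e-04, -5.06101263e+01, -2.91402805e+01, -1.76267918e-05,
        4.52712877e-03,  1.17744108e-05]), 'tcp_pos': array([ 0.16501081, -0.52430932,  0.23075691]), 'tcp_rot': array([-3.10400485e+00, -4.76794748e-01,  9.89377085e-05]), 'ft_force': array([ 0.19763686, -0.03986748, -0.06236904]), 'moment': array([ 0.04817897,  0.04051638, -0.00523212]), 'grip_force': 0.0, 'opening': 1.0026647065122152}
top 49.935007928590586 [ 0.36256482 -0.01634357  1.11325875]
caddy [(np.float64(0.58), array([300., 197.]), array([ 0.553, -0.026,  0.011]), np.float64(0.171))] [(0.77, array([295. , 198.7])), (0.71, array([275.9, 212.7]))]
tall_mill [(np.float64(0.96), array([273., 211.]), array([0.497, 0.021, 0.175]), np.float64(0.191))] [(0.83, array([276.8, 215.2]))]
short_mill [(np.float64(0.7), array([
[... 2770 characters left out ...]
93, -0.345,  0.01 ]), np.float64(0.016))] [(0.82, array([148.2, 281.6]))]
tray [(np.float64(0.78), array([333., 140.]), array([0.48 , 0.302, 0.009]), np.float64(0.051))] [(0.75, array([338.1, 139.2]))]
gap [(np.float64(0.45), array([330., 140.]), array([0.449, 0.329, 0.007]), np.float64(0.012))] [(0.71, array([327.2, 139.1]))]
packed0 [(np.float64(0.85), array([348., 138.]), array([0.516, 0.321, 0.043]), np.float64(0.07)), (np.float64(0.66), array([312., 121.]), array([0.401, 0.31 , 0.043]), np.float64(0.072)), (np.float64(0.65), array([363., 147.]), array([0.573, 0.325, 0.044]), np.float64(0.069))] [(0.84, array([363.2, 152.6])), (0.73, array([347.9, 145.3])), (0.64, array([311.5, 127.6]))]
```

View pics/top0.png

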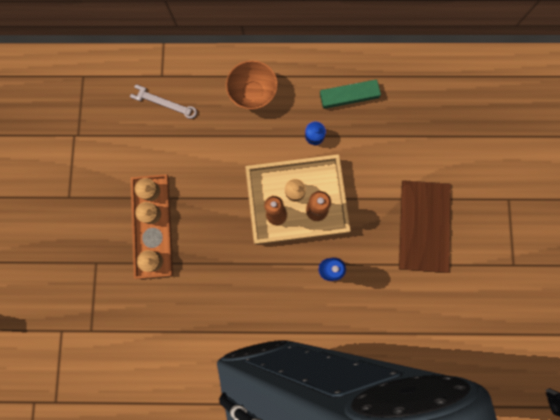

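View pics/scene0.png

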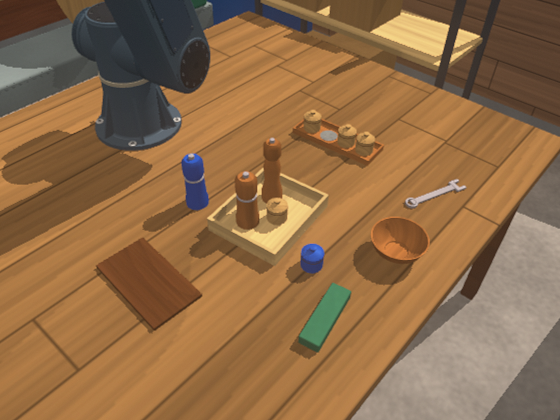

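```bash
python3 - <<'E'
from h import *
def circ(P):
    A=np.c_[2*P[:,:2],np.ones(len(P))]; s=np.linalg.lstsq(A,(P[:,:2]**2).sum(1),rcond=None)[0]
    return np.round([s[0],s[1],np.sqrt(s[2]+s[0]**2+s[1]**2)],4)
for n in ['top','scene']:
    c=cam(n); W=cloud(c)
    print(n)
    for nm,x,y,zs in [('tall',.497,.021,[(.15,.17),(.17,.185),(.185,.2)]),('short',.511,-.072,[(.11,.135),(.135,.15),(.15,.17)]),('blue',.374,-.1,[(.135,.15)]),('pot',.559,-.021,[(.015,.05),(.055,.062),(.064,.08)]),('p0',.39,.317,[(.02,.048),(.05,.06),(.06,.08)]),('p1',.505,.327,[(.02,.048),(.05,.06),(.06,.08)]),('p2',.56,.333,[(.02,.048),(.05,.06),(.06,.08)])]:
        for a,b in zs:
            m=(abs(W[...,0]-x-.005)<.032)&(abs(W[...,1]-y)<.034)&(W[...,2]>a)&(W[...,2]<b)
            P=W[m]
            if len(P)>4: print(nm,a,b,len(P),np.round(P.mean(0),4),(P.min(0)+P.max(0))/2,np.ptp(P,0).round(3),circ(P))
    # board, tray, caddy rects
    for nm,x,y,r,a,b in [('board',.48,-.34,.17,.006,.016),('tray',.47,.325,.17,.012,.025),('caddy',.54,-.025,.16,.032,.046)]:
        m=(np.hypot(W[...,0]-x,W[...,1]-y)<r)&(W[...,2]>a)&(W[...,2]<b)
        if nm=='caddy': m&=W[...,0]<.68
        P=W[m][:,:2].astype(np.float32); 
        print(nm,len(P),cv2.minAreaRect(P))
E
```

```text
top
tall 0.15 0.17 21 [0.49   0.0227 0.1617] [0.49860418 0.02390674 0.160157  ] [0.027 0.038 0.019] [0.5054 0.024  0.0203]
tall 0.17 0.185 267 [0.5043 0.0236 0.1788] [0.50537639 0.02365094 0.17776101] [0.039 0.038 0.014] [0.5052 0.0239 0.0152]
tall 0.185 0.2 30 [0.5053 0.0237 0.1891] [0.505515   0.02113431 0.18913781] [0.013 0.021 0.008] [0.5056 0.0222 0.0055]
short 0.11 0.135 35 [ 0.4984 -0.0701  0.1233] [ 0.50261829 -0.07295983  0.12280255] [0.018 0.043 0.024] [ 0.5183 -0.0751  0.0245]
short 0.135 0.15 274 [ 0.5167 -0.0745  0.1457] [ 0.51840673 -0.07533161  0.14283189] [0.047 0.048 0.014] [ 0.518  -0.0748  0.0193]
short 0.15 0.17 128 [ 0.518  -0.0745  0.153 ] [ 0.51772407 -0.07571207  0.15587804] [0.035 0.037 0.012] [ 0.5182 -0.0751  0.0126]
blue 0.135 0.15 302 [ 0.3736 -0.1057  0.1398] [ 0.37410582 -0.10664071  0.14249449] [0.044 0.043 0.015] [ 0.3737 -0.1059  0.0154]
pot 0.015 0.05 47 [ 0.543  -0.0204  0.0336] [ 0.54637948 -0.0248711   0.03236377] [0.024 0.056 0.034] [ 0.5586 -0.0226  0.0216]
pot 0.055 0.062 206 [ 0.5623 -0.0215  0.0586] [ 0.56409588 -0.0209937   0.05851556] [0.0
[... 3568 characters left out ...]
02 0.048 159 [0.5737 0.3237 0.0341] [0.56243617 0.33280346 0.03402613] [0.058 0.043 0.028] [0.5644 0.3397 0.0247]
p2 0.05 0.06 128 [0.5692 0.3326 0.0545] [0.56613488 0.33513583 0.05492548] [0.05  0.043 0.01 ] [0.5666 0.3367 0.0167]
p2 0.06 0.08 25 [0.566  0.3377 0.0655] [0.56555017 0.33849095 0.06481672] [0.015 0.02  0.009] [0.5648 0.3381 0.0064]
board 4795 ((0.4901016354560852, -0.3475607633590698), (0.2530330419540405, 0.18220998346805573), 11.43588924407959)
tray 594 ((0.4784833490848541, 0.33091089129447937), (0.2530447542667389, 0.09689074009656906), 5.148061275482178)
caddy 1496 ((0.5152705907821655, -0.029849082231521606), (0.25063711404800415, 0.23437143862247467), 7.372547626495361)
```

Top view: the tall mill is at (273,211), the short mill at (320,204) and the pot at (294,190), all in the caddy. The tray is on the left with its mat at (153,238), and the board is at (425,227). The blue look-alikes are at (316,132) and (332,269). The scene view shows the same layout.

```bash
python3 - <<'E'
from h import *
for n in ['top','scene']:
    c=cam(n); W=cloud(c)
    for t,z in [('board',.01),('gap',.006)]:
        for m in models.masks_of(n,t)[:2]:
            if m['score']<.4: continue
            v,u=np.nonzero(m['pixels'])
            if t=='gap': u,v=u[:],v[:]
            P=np.array([atz(c,a,b,z)[:2] for a,b in zip(u,v)]).astype(np.float32)
            print(n,t,len(P),P.mean(0),cv2.minAreaRect(P))
E
```

```text
top board 4392 [ 0.4804981 -0.3397524] ((0.482185035943985, -0.3392571806907654), (0.12213638424873352, 0.2176811546087265), 86.1040267944336)
top gap 307 [0.449085  0.3295189] ((0.44906505942344666, 0.32997560501098633), (0.04475118964910507, 0.04766259714961052), 46.641380310058594)
scene board 4955 [ 0.4898829 -0.3434468] ((0.48410895466804504, -0.3410871922969818), (0.12223909050226212, 0.22659040987491608), 85.94731903076172)
scene gap 366 [0.3714353  0.35192725] ((0.3705366849899292, 0.35494929552078247), (0.05411766096949577, 0.11937964707612991), 39.719696044921875)
```

Emit:
drive_tool(motion=[[30,35,0,0,0,-5],[40,50,0,0,0,-5.3],[40,50,0,0,0,0],[40,50,0,0,0,0],[40,50,0,0,0,0],[40,50,0,0,0,0],[40,50,0,0,0,0],[40,50,0,0,0,0],[30,42,0,0,0,0],[10,17,0,0,0,0],[0,0,0,0,0,0]], grip=-1, squeeze=50)

```text
t: 3.2
tcp_pos: [0.4538, -0.1566, 0.2313]
tcp_rot: [-3.135, -0.202, -0.0]
ft_force: [-0.0, -0.2, 0.3]
opening: 1.0
grip_force: 0.0
```

Emit:
drive_tool(motion=[[18,23,0,0,0,0],[18,23,0,0,0,0],[18,23,0,0,0,0],[11,12,0,0,0,0],[0,0,0,0,0,0],[0,0,0,0,0,0]])

```text
t: 3.8
tcp_pos: [0.5174, -0.0784, 0.2311]
tcp_rot: [3.135, 0.196, -0.001]
ft_force: [-1.1, 0.5, 0.1]
opening: 1.002
grip_force: 0.0
```

```bash
python3 - <<'E'
from h import *
print(arm.sense()['tcp_pos'],arm.sense()['q'])
c=cam('wrist','w1.png'); W=cloud(c)
for nm,x,y,a,b in [('tall',.5065,.023,.17,.186),('short',.519,-.0755,.138,.15),('short',.519,-.0755,.15,.17)]:
    m=(np.hypot(W[...,0]-x,W[...,1]-y)<.035)&(W[...,2]>a)&(W[...,2]<b); P=W[m]
    if len(P)>4: print(nm,len(P),P.mean(0).round(4),((P.min(0)+P.max(0))/2).round(4),np.ptp(P,0).round(3))
E
```

```text
[ 0.51735116 -0.07841059  0.23113184] [-2.39234306e-01  3.02688122e-01  1.72007153e+00 -3.62970405e-04
  1.11931268e+00  1.20668715e+00]
tall 3205 [0.511  0.0224 0.1806] [0.5065 0.0267 0.178 ] [0.042 0.042 0.016]
short 1382 [ 0.5264 -0.0719  0.1456] [ 0.5193 -0.0726  0.1441] [0.05  0.05  0.012]
short 2390 [ 0.5207 -0.0721  0.1532] [ 0.5195 -0.0725  0.1564] [0.039 0.038 0.013]
```

Emit:
drive_tool(motion=[[1.5,3.5,-20,0,0,0],[0,0,-25,0,0,0],[0,0,-30,0,0,0],[0,0,-25,0,0,0],[0,0,-18,0,0,0],[0,0,-8,0,0,0],[0,0,-3,0,0,0],[0,0,0,0,0,0],[0,0,0,0,0,0]])

```text
t: 4.75
tcp_pos: [0.5197, -0.0744, 0.1032]
tcp_rot: [3.135, 0.196, 0.002]
ft_force: [-0.4, 0.4, -0.0]
opening: 0.995
grip_force: 0.0
```

Emit:
drive_tool(motion=[[0,0,0,0,0,0],[0,0,0,0,0,0],[0,0,0,0,0,0],[0,0,0,0,0,0],[0,0,0,0,0,0],[0,0,0,0,0,0],[0,0,0,0,0,0],[0,0,0,0,0,0]], grip=1, squeeze=50)

```text
t: 5.55
tcp_pos: [0.5196, -0.0742, 0.103]
tcp_rot: [3.135, 0.196, 0.001]
ft_force: [-2.2, 0.3, 5.8]
opening: 0.57
grip_force: 51.8
```

```bash
python3 - <<'E'
from h import *
c=cam('scene'); cv2.imwrite('pics/s1.png',cv2.resize(c['pixels'][100:280,180:420,::-1],None,fx=3,fy=3))
E
```

```text
(no output)
```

View pics/s1.png

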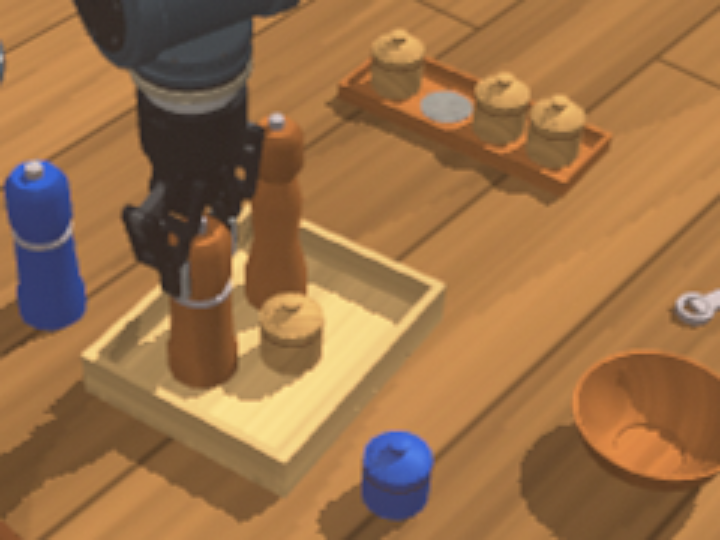

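The short mill is held by its head, with pads at (205,270) in the crop, and the tall mill and pot are still standing.

Emit:
drive_tool(motion=[[0,0,5,0,0,0],[0,0,15,0,0,0],[0,0,25,0,0,0],[0,0,25,0,0,0],[0,-5,10,0,0,0],[1,-15,0,0,0,0],[2,-25,0,0,0,0],[2,-25,0,0,0,0],[2,-25,0,0,0,0],[2,-25,0,0,0,0],[2,-25,0,0,0,0],[1,-25,0,0,0,0]])

```text
t: 6.8
tcp_pos: [0.5304, -0.2461, 0.1805]
tcp_rot: [-3.134, -0.195, 0.003]
ft_force: [1.3, 0.7, -2.9]
opening: 0.571
grip_force: 52.3
```

Emit:
drive_tool(motion=[[1,-25,0,0,0,0],[1,-25,0,0,0,0],[1,-22,0,0,0,0],[0,-16,0,0,0,0],[0,-8,0,0,0,0],[0,-3,0,0,0,0],[0,0,0,0,0,0],[0,0,0,0,0,0]])

```text
t: 7.6
tcp_pos: [0.5344, -0.3424, 0.1823]
tcp_rot: [-3.135, -0.197, 0.0]
ft_force: [-0.5, 0.2, -2.9]
opening: 0.57
grip_force: 52.3
```

Emit:
drive_tool(motion=[[0,0,-10,0,0,0],[0,0,-20,0,0,0],[0,0,-20,0,0,0],[0,0,-14,0,0,0],[0,0,-6,0,0,0],[0,0,-4,0,0,0],[0,0,-3,0,0,0],[0,0,-1.5,0,0,0],[0,0,0,0,0,0],[0,0,0,0,0,0]])

```text
t: 8.6
tcp_pos: [0.5345, -0.3433, 0.1042]
tcp_rot: [3.135, 0.196, 0.001]
ft_force: [-0.3, -0.6, -2.5]
opening: 0.573
grip_force: 52.3
```

Emit:
drive_tool(motion=[[0,0,-0.7,0,0,0],[0,0,-0.5,0,0,0],[0,0,0,0,0,0],[0,0,0,0,0,0]])

```text
t: 9.0
tcp_pos: [0.5345, -0.3432, 0.103]
tcp_rot: [3.135, 0.196, 0.001]
ft_force: [-1.5, 1.5, 4.2]
opening: 0.574
grip_force: 52.7
```

Contact with the board. Releasing and rising.

Emit:
drive_tool(motion=[[0,0,0,0,0,0],[0,0,0,0,0,0],[0,0,0,0,0,0],[0,0,0,0,0,0],[0,0,0,0,0,0],[0,0,0,0,0,0],[0,0,15,0,0,0],[0,0,30,0,0,0],[0,0,35,0,0,0],[0,0,35,0,0,0],[0,0,10,0,0,0],[0,0,0,0,0,0]], grip=-1)

```text
t: 10.2
tcp_pos: [0.5348, -0.3436, 0.2301]
tcp_rot: [3.133, 0.196, 0.005]
ft_force: [-1.6, 0.2, -0.7]
opening: 0.997
grip_force: 0.0
```

Emit:
drive_tool(motion=[[0,20,0,0,0,0],[-2,35,0,0,0,0],[-4,40,0,0,0,0],[-4,40,0,0,0,0],[-4,40,0,0,0,0],[-4,40,0,0,0,0],[-4,40,0,0,0,0],[-4,40,0,0,0,0],[-2,40,0,0,0,0],[0,25,0,0,0,0],[0,8,0,0,0,0],[0,0,0,0,0,0]])

```text
t: 11.4
tcp_pos: [0.5059, 0.0254, 0.2268]
tcp_rot: [-3.135, -0.199, 0.002]
ft_force: [0.8, -0.4, 0.2]
opening: 1.006
grip_force: 0.0
```

```bash
python3 - <<'E'
from h import *
print(arm.sense()['tcp_pos'])
c=cam('top'); W=cloud(c); cv2.imwrite('pics/t2.png',cv2.resize(c['pixels'][120:300,220:480,::-1],None,fx=3,fy=3))
P=W[(np.hypot(W[...,0]-.535,W[...,1]+.343)<.035)&(W[...,2]>.135)]
print(len(P),P.mean(0),(P.min(0)+P.max(0))/2,P[:,2].max())
E
```

```text
[0.50589428 0.02537199 0.22684407]
413 [ 0.53171246 -0.34083506  0.14774131] [ 0.53382993 -0.34293636  0.14868053] 0.16233281895205984
```

View pics/t2.png

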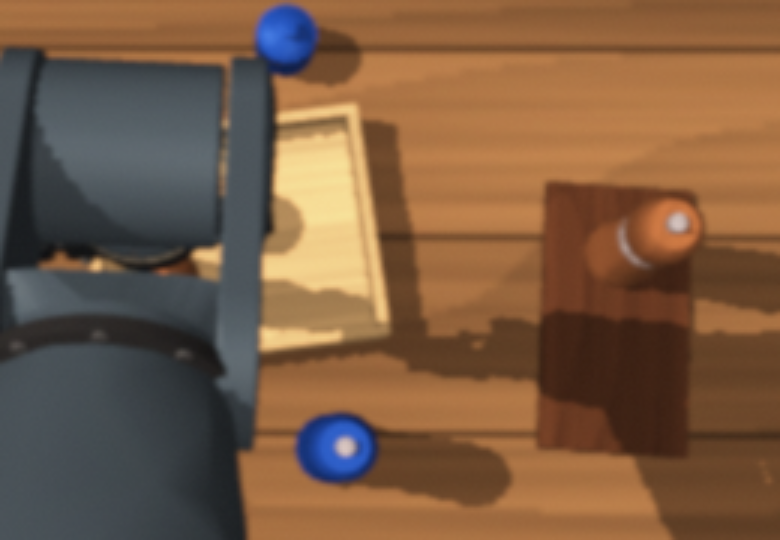

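The short mill stands upright on the far half of the board, at (665,230) in the crop.

Emit:
drive_tool(motion=[[0,-1.5,-10,0,0,0],[0,0,-20,0,0,0],[0,0,-20,0,0,0],[0,0,-20,0,0,0],[0,0,-12,0,0,0],[0,0,-6,0,0,0],[0,0,0,0,0,0],[0,0,0,0,0,0]])

```text
t: 12.25
tcp_pos: [0.5066, 0.0231, 0.1401]
tcp_rot: [3.135, 0.196, 0.001]
ft_force: [0.8, 0.4, 0.4]
opening: 1.001
grip_force: 0.0
```

Emit:
drive_tool(motion=[[0,0,0,0,0,0],[0,0,0,0,0,0],[0,0,0,0,0,0],[0,0,0,0,0,0],[0,0,0,0,0,0],[0,0,0,0,0,0],[0,0,0,0,0,0],[0,0,0,0,0,0]], grip=1)

```text
t: 13.05
tcp_pos: [0.5067, 0.0236, 0.1403]
tcp_rot: [-3.135, -0.196, -0.002]
ft_force: [-0.3, 1.6, 5.4]
opening: 0.481
grip_force: 50.5
```

Emit:
drive_tool(motion=[[0,0,5,0,0,0],[0,0,15,0,0,0],[0,0,25,0,0,0],[0,0,25,0,0,0],[0,-5,10,0,0,0],[0,-15,0,0,0,0],[0,-25,0,0,0,0],[0,-30,0,0,0,0],[0,-30,0,0,0,0],[0,-30,0,0,0,0],[-6,-30,0,0,0,0],[-10,-30,0,0,0,0]])

```text
t: 14.25
tcp_pos: [0.4892, -0.1737, 0.2179]
tcp_rot: [-3.135, -0.196, 0.003]
ft_force: [0.8, -0.6, -3.1]
opening: 0.478
grip_force: 51.1
```

Emit:
drive_tool(motion=[[-10,-30,0,0,0,0],[-10,-30,0,0,0,0],[-10,-30,0,0,0,0],[-10,-30,0,0,0,0],[-10,-25,0,0,0,0],[-6,-13,0,0,0,0],[-3,-6,0,0,0,0],[-1,-1,0,0,0,0],[0,0,0,0,0,0],[0,0,0,0,0,0]])

```text
t: 15.25
tcp_pos: [0.4306, -0.3358, 0.2195]
tcp_rot: [-3.135, -0.198, 0.0]
ft_force: [0.7, -0.3, -3.5]
opening: 0.479
grip_force: 51.2
```

Emit:
drive_tool(motion=[[0,0,-10,0,0,0],[0,0,-20,0,0,0],[0,0,-20,0,0,0],[0,0,-14,0,0,0],[0,0,-6,0,0,0],[0,0,-4,0,0,0],[0,0,-3,0,0,0],[0,0,-1.5,0,0,0],[0,0,-0.8,0,0,0],[0,0,0,0,0,0],[0,0,0,0,0,0]])

```text
t: 16.35
tcp_pos: [0.4304, -0.3368, 0.1406]
tcp_rot: [3.135, 0.196, 0.001]
ft_force: [0.0, -0.4, -2.9]
opening: 0.477
grip_force: 51.2
```

Emit:
drive_tool(motion=[[0,0,-0.6,0,0,0],[0,0,-0.6,0,0,0],[0,0,0,0,0,0],[0,0,0,0,0,0]])

```text
t: 16.75
tcp_pos: [0.4307, -0.3369, 0.1402]
tcp_rot: [3.135, 0.196, 0.002]
ft_force: [-1.0, 2.3, 8.0]
opening: 0.479
grip_force: 52.3
```

Emit:
drive_tool(motion=[[0,0,0,0,0,0],[0,0,0,0,0,0],[0,0,0,0,0,0],[0,0,0,0,0,0],[0,0,0,0,0,0],[0,0,0,0,0,0],[0,0,15,0,0,0],[0,0,25,0,0,0],[0,0,30,0,0,0],[0,0,15,0,0,0],[0,0,0,0,0,0]], grip=-1)

```text
t: 17.85
tcp_pos: [0.431, -0.3373, 0.2261]
tcp_rot: [3.133, 0.196, 0.004]
ft_force: [0.3, -0.2, 0.1]
opening: 0.999
grip_force: 0.0
```

Emit:
drive_tool(motion=[[4,15,0,0,0,0],[12,30,0,0,0,0],[15,35,0,0,0,0],[15,35,0,0,0,0],[15,35,0,0,0,0],[15,35,0,0,0,0],[15,35,0,0,0,0],[15,35,0,0,0,0],[15,35,0,0,0,0],[9,20,0,0,0,0],[3,5,0,0,0,0],[0,0,0,0,0,0]])

```text
t: 19.05
tcp_pos: [0.5628, -0.0207, 0.2229]
tcp_rot: [-3.135, -0.199, 0.003]
ft_force: [-0.4, -0.6, -0.2]
opening: 1.0
grip_force: 0.0
```

```bash
python3 - <<'E'
from h import *
print(arm.sense()['tcp_pos'])
c=cam('top'); W=cloud(c)
for x,y,z in [(.5345,-.343,.135),(.431,-.337,.165)]:
    P=W[(np.hypot(W[...,0]-x,W[...,1]-y)<.035)&(W[...,2]>z)]
    print(len(P),(P.min(0)+P.max(0))/2,P[:,2].max())
c=cam('wrist'); W=cloud(c)
for a,b in [(.052,.06),(.06,.08)]:
    P=W[(np.hypot(W[...,0]-.564,W[...,1]+.022)<.035)&(W[...,2]>a)&(W[...,2]<b)]
    print(len(P),P.mean(0),(P.min(0)+P.max(0))/2,np.ptp(P,0))
E
```

```text
[ 0.56277836 -0.02071489  0.22291448]
415 [ 0.53360842 -0.34334179  0.14878294] 0.16252586883411843
338 [ 0.43048054 -0.33591403  0.17916419] 0.19288829239256094
886 [ 0.56730465 -0.01799542  0.05743515] [ 0.56452985 -0.01844825  0.05601881] [0.04952422 0.04909789 0.00795506]
1375 [ 0.56567342 -0.01846632  0.06424969] [ 0.56490996 -0.01915913  0.06747755] [0.03998828 0.04063966 0.01495013]
```

Emit:
drive_tool(motion=[[0,0,-10,0,0,0],[0,0,-25,0,0,0],[0,0,-30,0,0,0],[0,0,-30,0,0,0],[0,0,-30,0,0,0],[0,0,-28,0,0,0],[0,0,-18,0,0,0],[0,0,-8,0,0,0],[0,0,-3,0,0,0],[0,0,0,0,0,0],[0,0,0,0,0,0]])

```text
t: 20.25
tcp_pos: [0.5638, -0.0218, 0.043]
tcp_rot: [3.135, 0.196, 0.002]
ft_force: [0.4, 0.0, 1.1]
opening: 1.003
grip_force: 0.0
```

Emit:
drive_tool(motion=[[0,0,-6,0,0,0],[0,0,-7,0,0,0],[0,0,-4,0,0,0],[0,0,0,0,0,0],[0,0,0,0,0,0]])

```text
t: 20.75
tcp_pos: [0.5632, -0.0216, 0.025]
tcp_rot: [-3.135, -0.196, 0.0]
ft_force: [-0.7, 0.7, -0.1]
opening: 0.997
grip_force: 0.0
```

Emit:
drive_tool(motion=[[0,0,0,0,0,0],[0,0,0,0,0,0],[0,0,0,0,0,0],[0,0,0,0,0,0],[0,0,0,0,0,0],[0,0,0,0,0,0],[0,0,0,0,0,0],[0,0,0,0,0,0]], grip=1, squeeze=35)

```text
t: 21.55
tcp_pos: [0.5635, -0.0216, 0.0255]
tcp_rot: [3.135, 0.196, 0.001]
ft_force: [-1.2, 2.0, 6.0]
opening: 0.567
grip_force: 36.8
```

Emit:
drive_tool(motion=[[0,0,5,0,0,0],[0,0,15,0,0,0],[0,0,30,0,0,0],[0,0,30,0,0,0],[0,0,25,0,0,0],[-3,10,5,0,0,0],[-8,25,0,0,0,0],[-10,30,0,0,0,0],[-10,30,0,0,0,0],[-10,30,0,0,0,0],[-10,30,0,0,0,-0.9],[-10,30,0,0,0,-0.9]])

```text
t: 22.75
tcp_pos: [0.501, 0.1649, 0.1347]
tcp_rot: [3.138, 0.146, -0.002]
ft_force: [0.4, -0.5, -1.2]
opening: 0.57
grip_force: 36.5
```

Emit:
drive_tool(motion=[[-10,30,0,0,0,0],[-10,30,0,0,0,0],[-10,30,0,0,0,0],[-10,30,0,0,0,0],[-7,25,0,0,0,0],[-4,14,0,0,0,0],[-1,5,0,0,0,0],[0,0,0,0,0,0],[0,0,0,0,0,0],[0,0,0,0,0,0]])

```text
t: 23.75
tcp_pos: [0.4506, 0.3265, 0.135]
tcp_rot: [3.138, 0.145, -0.0]
ft_force: [0.3, 1.2, -0.8]
opening: 0.568
grip_force: 36.5
```

```bash
python3 - <<'E'
from h import *
s=arm.sense();print(s['tcp_pos'],s['tcp_rot'],s['ft_force'],s['opening'])
c=cam('wrist','w3.png'); W=cloud(c)
for nm,x,y in [('p0',.3925,.3225),('p1',.5085,.333),('p2',.5645,.339),('held',.4505,.3285)]:
    P=W[(np.hypot(W[...,0]-x,W[...,1]-y)<.031)&(W[...,2]>.048)]
    if len(P): print(nm,len(P),(P.min(0)+P.max(0))/2,np.ptp(P,0))
E
```

```text
[0.45060147 0.32649583 0.13504835] [ 3.13807600e+00  1.45169370e-01 -2.15926387e-04] [ 0.27604282  1.22130657 -0.75102644] 0.5682113755338765
p1 4798 [0.5072554  0.33809497 0.06076212] [0.04934041 0.04970647 0.02133595]
p2 5632 [0.56251961 0.34350882 0.05998236] [0.04431283 0.04939363 0.0234635 ]
held 30419 [0.45176784 0.32944352 0.17593522] [0.05109447 0.0579995  0.10452473]
```

View pics/w3.png

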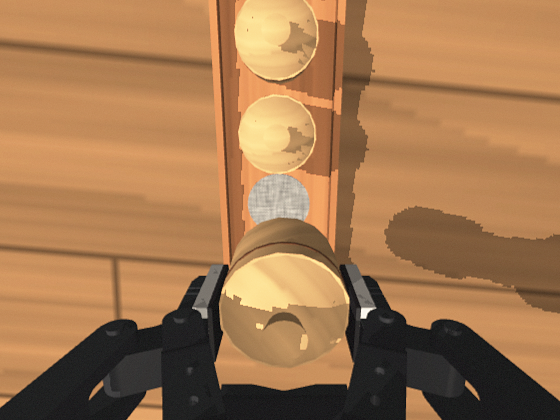

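The held pot is upright in front of the grey mat at (278,200), and the packed pots are undisturbed.

Emit:
drive_tool(motion=[[0,2,-10,0,0,0],[0,0,-20,0,0,0],[0,0,-20,0,0,0],[0,0,-12,0,0,0],[0,0,-5,0,0,0],[0,0,0,0,0,0],[0,0,0,0,0,0]])

```text
t: 24.5
tcp_pos: [0.4507, 0.3296, 0.0687]
tcp_rot: [-3.138, -0.147, -0.001]
ft_force: [-0.5, 0.3, -1.3]
opening: 0.568
grip_force: 36.5
```

```bash
python3 - <<'E'
from h import *
s=arm.sense();print(s['tcp_pos'])
c=cam('top'); cv2.imwrite('pics/t4.png',cv2.resize(c['pixels'][160:300,80:260,::-1],None,fx=4,fy=4))
W=cloud(c)
for nm,x,y in [('p0',.3925,.3225),('p1',.5085,.333),('p2',.5645,.339)]:
    P=W[(np.hypot(W[...,0]-x,W[...,1]-y)<.031)&(W[...,2]>.05)&(W[...,2]<.06)]
    if len(P): print(nm,len(P),(P.min(0)+P.max(0))/2,np.ptp(P,0))
c=cam('scene'); cv2.imwrite('pics/s4.png',cv2.resize(c['pixels'][80:200,260:420,::-1],None,fx=4,fy=4))
E
```

```text
[0.45065864 0.32958083 0.06866233]
p0 191 [0.39212857 0.32112991 0.05483458] [0.04645305 0.0432107  0.00955537]
p1 234 [0.50681409 0.33319277 0.05498444] [0.04610557 0.04673356 0.00981928]
p2 242 [0.56398047 0.33963792 0.05475902] [0.04900664 0.04922441 0.00950101]
```

View pics/s4.png

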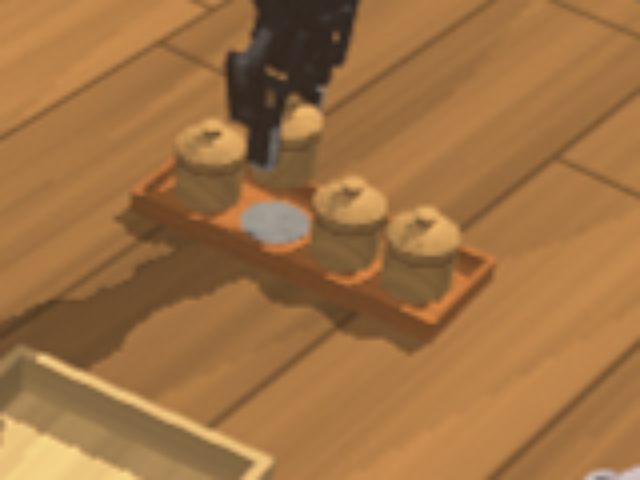

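The pot hangs above the mat, between its neighbours.

Emit:
drive_tool(motion=[[-0.4,-0.8,-8,0,0,0],[0,0,-12,0,0,0],[0,0,-12,0,0,0],[0,0,-7,0,0,0],[0,0,-4,0,0,0],[0,0,-2,0,0,0],[0,0,-1,0,0,0],[0,0,0,0,0,0],[0,0,0,0,0,0]])

```text
t: 25.5
tcp_pos: [0.4501, 0.3287, 0.0224]
tcp_rot: [-3.138, -0.147, -0.001]
ft_force: [-0.0, -0.3, -0.2]
opening: 0.572
grip_force: 36.5
```

Emit:
drive_tool(motion=[[0,0,-0.6,0,0,0],[0,0,-0.4,0,0,0],[0,0,0,0,0,0],[0,0,0,0,0,0]])

```text
t: 25.9
tcp_pos: [0.45, 0.3286, 0.0215]
tcp_rot: [-3.138, -0.147, -0.001]
ft_force: [-1.8, -1.4, 4.9]
opening: 0.568
grip_force: 37.0
```

Emit:
drive_tool(motion=[[0,0,0,0,0,0],[0,0,0,0,0,0],[0,0,0,0,0,0],[0,0,0,0,0,0],[0,0,0,0,0,0]], grip=-0.55)

```text
t: 26.4
tcp_pos: [0.4499, 0.3286, 0.021]
tcp_rot: [3.138, 0.147, -0.0]
ft_force: [-0.5, 0.3, -0.1]
opening: 0.777
grip_force: 0.0
```

Emit:
drive_tool(motion=[[0,0,5,0,0,0],[0,0,15,0,0,0],[0,0,25,0,0,0],[0,0,40,0,0,0],[0,0,40,0,0,0],[0,0,40,0,0,0],[0,0,30,0,0,0],[0,0,10,0,0,0],[0,0,0,0,0,0]])

```text
t: 27.3
tcp_pos: [0.4502, 0.3288, 0.228]
tcp_rot: [-3.137, -0.147, -0.004]
ft_force: [-0.1, 0.7, -0.5]
opening: 0.774
grip_force: 0.0
```

Emit:
drive_tool(motion=[[0,-15,0,0,0,0],[0,-30,0,0,0,0.9],[0,-40,0,0,0,0.9],[0,-45,0,0,0,0],[0,-45,0,0,0,0],[0,-45,0,0,0,0],[0,-45,0,0,0,0],[0,-45,0,0,0,0],[-4,-45,0,0,0,0],[-4,-45,0,0,0,0],[-4,-45,0,0,0,0],[-4,-45,0,0,0,0]], grip=-1)

```text
t: 28.5
tcp_pos: [0.432, -0.1633, 0.2246]
tcp_rot: [-3.134, -0.196, 0.004]
ft_force: [1.1, 0.1, -0.7]
opening: 1.004
grip_force: 0.0
```

```bash
python3 - <<'E'
from h import *
s=arm.sense();print(s['tcp_pos'],s['tcp_rot'],s['q'])
c=cam('top'); cv2.imwrite('pics/t5.png',c['pixels'][:,:,::-1])
W=cloud(c)
for nm,x,y in [('p0',.3925,.3225),('p1',.5085,.333),('p2',.5645,.339),('pot',.4505,.3285)]:
    P=W[(np.hypot(W[...,0]-x,W[...,1]-y)<.031)&(W[...,2]>.05)&(W[...,2]<.06)]
    if len(P): print(nm,len(P),(P.min(0)+P.max(0))/2,np.ptp(P,0))
E
```

```text
[ 0.43199425 -0.16332615  0.22464665] [-3.13415501 -0.19564549  0.00382273] [-4.62282173e-01  1.99056851e-01  1.87509348e+00 -7.31885876e-05
  1.07021813e+00  9.83863797e-01]
p0 263 [0.38989046 0.32313745 0.0549998 ] [0.04645691 0.04797691 0.00991472]
p1 251 [0.50689171 0.33423433 0.0549214 ] [0.04564398 0.04821463 0.00967994]
p2 241 [0.56497382 0.33962856 0.05493986] [0.04652107 0.04919688 0.00985323]
pot 268 [0.45084467 0.32626819 0.05492675] [0.04744825 0.04829958 0.00979993]
```

View pics/t5.png

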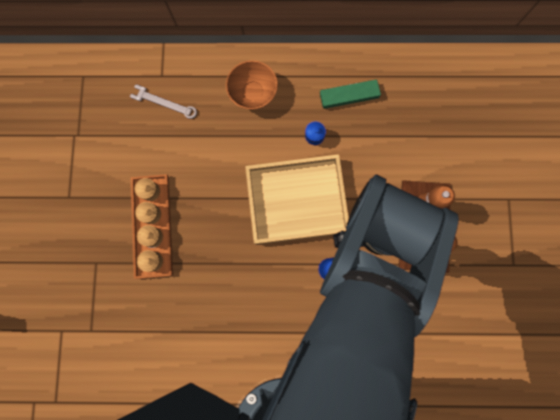

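The pot stands in the row of four at (150,236) and the caddy is empty. The mills are still on the board. I'll check the fit of the pot more precisely.

```bash
python3 - <<'E'
from h import *
def circ(P):
    A=np.c_[2*P[:,:2],np.ones(len(P))]; s=np.linalg.lstsq(A,(P[:,:2]**2).sum(1),rcond=None)[0]
    return np.round([s[0],s[1]],4)
for n in ['top','scene']:
    R=[]
    for k in range(3):
        c=cam(n); W=cloud(c); r=[]
        for x,y in [(.392,.3235),(.4505,.328),(.5085,.333),(.5645,.339)]:
            b=(np.hypot(W[...,0]-x,W[...,1]-y)<.033)&(W[...,2]>.05)&(W[...,2]<.06)
            k2=(np.hypot(W[...,0]-x,W[...,1]-y)<.02)&(W[...,2]>.0605)
            r.append(np.r_[circ(W[b]),W[k2].mean(0)[:2]])
        R.append(r)
    R=np.mean(R,0); print(n); print(R.round(4))
    for q in (R[:,:2],R[:,2:]):
        o=np.array([0,2,3]); i=np.array([0,2,3.])
        fx=np.polyfit(i,q[o,0],1); fy=np.polyfit(i,q[o,1],1)
        print('offset',(q[1]-[np.polyval(fx,1),np.polyval(fy,1)]).round(4))
E
```

```text
top
[[0.3912 0.3238 0.3912 0.324 ]
 [0.4506 0.327  0.4505 0.3271]
 [0.5072 0.3343 0.5066 0.3342]
 [0.5641 0.3399 0.5643 0.3395]]
offset [ 0.0016 -0.0022]
offset [ 0.0016 -0.002 ]
scene
[[0.3948 0.3206 0.3931 0.3221]
 [0.4531 0.324  0.4526 0.3245]
 [0.5095 0.3316 0.5088 0.3323]
 [0.5657 0.3373 0.5663 0.3382]]
offset [ 0.0011 -0.0022]
offset [ 0.0017 -0.0028]
```

The offset from the row's ideal place is under 3 mm, so I'll leave it. Next the tall mill goes back.

Emit:
drive_tool(motion=[[0,-40,0,0,0,0],[0,-40,0,0,0,0],[0,-40,0,0,0,0],[0,-30,0,0,0,0],[0,-17,0,0,0,0],[0,-5,0,0,0,0],[0,0,0,0,0,0],[0,0,0,0,0,0],[0,0,0,0,0,0]])

```text
t: 29.75
tcp_pos: [0.4341, -0.3323, 0.2262]
tcp_rot: [-3.135, -0.198, -0.0]
ft_force: [-0.2, 0.8, 0.4]
opening: 0.999
grip_force: 0.0
```

Emit:
drive_tool(motion=[[-3.5,-4.5,-10,0,0,0],[0,0,-20,0,0,0],[0,0,-20,0,0,0],[0,0,-20,0,0,0],[0,0,-12,0,0,0],[0,0,-4,0,0,0],[0,0,0,0,0,0],[0,0,0,0,0,0]])

```text
t: 30.55
tcp_pos: [0.4307, -0.3382, 0.1408]
tcp_rot: [3.135, 0.196, 0.001]
ft_force: [0.5, -0.1, 0.7]
opening: 0.999
grip_force: 0.0
```

Emit:
drive_tool(motion=[[0,1,0,0,0,0],[0,0,0,0,0,0],[0,0,0,0,0,0],[0,0,0,0,0,0],[0,0,0,0,0,0],[0,0,0,0,0,0],[0,0,0,0,0,0],[0,0,0,0,0,0]], grip=1, squeeze=50)

```text
t: 31.35
tcp_pos: [0.4306, -0.337, 0.1407]
tcp_rot: [3.135, 0.196, 0.001]
ft_force: [-0.7, 1.6, 5.4]
opening: 0.474
grip_force: 50.4
```

Emit:
drive_tool(motion=[[0,0,5,0,0,0],[0,0,15,0,0,0],[0,0,25,0,0,0],[0,0,25,0,0,0],[2,5,10,0,0,0],[6,15,0,0,0,0],[10,25,0,0,0,0],[10,30,0,0,0,0],[10,30,0,0,0,0],[10,30,0,0,0,0],[10,30,0,0,0,0],[10,30,0,0,0,0]])

```text
t: 32.55
tcp_pos: [0.498, -0.1393, 0.2185]
tcp_rot: [-3.134, -0.197, 0.003]
ft_force: [1.0, 0.0, -2.6]
opening: 0.48
grip_force: 51.1
```

Emit:
drive_tool(motion=[[6,30,0,0,0,0],[2,30,0,0,0,0],[0,30,0,0,0,0],[0,30,0,0,0,0],[0,25,0,0,0,0],[0,14,0,0,0,0],[0,6,0,0,0,0],[0,1,0,0,0,0],[0,0,0,0,0,0],[0,0,0,0,0,0]])

```text
t: 33.55
tcp_pos: [0.5064, 0.0233, 0.22]
tcp_rot: [3.135, 0.195, -0.0]
ft_force: [-0.5, -0.2, -1.9]
opening: 0.482
grip_force: 51.2
```

Emit:
drive_tool(motion=[[0,0,-10,0,0,0],[0,0,-20,0,0,0],[0,0,-20,0,0,0],[0,0,-14,0,0,0],[0,0,-6,0,0,0],[0,0,-4,0,0,0],[0,0,-3,0,0,0],[0,0,-1.5,0,0,0],[0,0,-0.8,0,0,0],[0,0,0,0,0,0],[0,0,0,0,0,0]])

```text
t: 34.65
tcp_pos: [0.5065, 0.0241, 0.141]
tcp_rot: [3.135, 0.196, 0.001]
ft_force: [0.7, 1.1, -2.7]
opening: 0.475
grip_force: 51.2
```

Emit:
drive_tool(motion=[[0,-0.4,-0.6,0,0,0],[0,0,-0.4,0,0,0],[0,0,0,0,0,0],[0,0,0,0,0,0]])

```text
t: 35.05
tcp_pos: [0.507, 0.0238, 0.1407]
tcp_rot: [-3.135, -0.196, -0.003]
ft_force: [-1.0, 2.1, 6.8]
opening: 0.477
grip_force: 52.1
```

Released at its old spot; now over to the short mill.

Emit:
drive_tool(motion=[[0,0,0,0,0,0],[0,0,0,0,0,0],[0,0,0,0,0,0],[0,0,0,0,0,0],[0,0,0,0,0,0],[0,0,0,0,0,0],[0,0,15,0,0,0],[0,0,25,0,0,0],[0,0,30,0,0,0],[0,0,15,0,0,0],[0,0,0,0,0,0]], grip=-1)

```text
t: 36.15
tcp_pos: [0.5073, 0.0236, 0.2267]
tcp_rot: [3.135, 0.196, 0.006]
ft_force: [-0.7, -0.0, -0.4]
opening: 1.001
grip_force: 0.0
```

Emit:
drive_tool(motion=[[0,-20,0,0,0,0],[2,-35,0,0,0,0],[4,-40,0,0,0,0],[4,-40,0,0,0,0],[4,-40,0,0,0,0],[4,-40,0,0,0,0],[4,-40,0,0,0,0],[4,-40,0,0,0,0],[2,-35,0,0,0,0],[0,-25,0,0,0,0],[0,-10,0,0,0,0],[0,0,0,0,0,0]])

```text
t: 37.35
tcp_pos: [0.5339, -0.3417, 0.2235]
tcp_rot: [-3.134, -0.194, 0.002]
ft_force: [-0.2, 0.8, 0.1]
opening: 0.998
grip_force: 0.0
```

Emit:
drive_tool(motion=[[0,0,0,0,0,0],[0,0,0,0,0,0]])

```text
t: 37.55
tcp_pos: [0.5346, -0.34, 0.2247]
tcp_rot: [-3.135, -0.198, 0.0]
ft_force: [-0.2, 0.5, 0.3]
opening: 0.999
grip_force: 0.0
```

Emit:
drive_tool(motion=[[0,-2.3,-15,0,0,0],[0,0,-25,0,0,0],[0,0,-25,0,0,0],[0,0,-25,0,0,0],[0,0,-18,0,0,0],[0,0,-9,0,0,0],[0,0,-4,0,0,0],[0,0,0,0,0,0],[0,0,0,0,0,0]])

```text
t: 38.45
tcp_pos: [0.5348, -0.3438, 0.1046]
tcp_rot: [3.135, 0.196, 0.002]
ft_force: [0.5, -0.6, 0.1]
opening: 0.996
grip_force: 0.0
```

Emit:
drive_tool(motion=[[-0.3,0.6,-1.4,0,0,0],[0,0,0,0,0,0],[0,0,0,0,0,0],[0,0,0,0,0,0],[0,0,0,0,0,0],[0,0,0,0,0,0],[0,0,0,0,0,0],[0,0,0,0,0,0]], grip=1)

```text
t: 39.25
tcp_pos: [0.5343, -0.3433, 0.103]
tcp_rot: [3.135, 0.196, 0.001]
ft_force: [-0.3, 0.9, 5.4]
opening: 0.574
grip_force: 52.3
```

Emit:
drive_tool(motion=[[0,0,5,0,0,0],[0,0,15,0,0,0],[0,0,25,0,0,0],[0,0,25,0,0,0],[0,5,10,0,0,0],[-1,15,0,0,0,0],[-2,25,0,0,0,0],[-2,25,0,0,0,0],[-2,25,0,0,0,0],[-2,25,0,0,0,0],[-2,25,0,0,0,0],[-1,25,0,0,0,0]])

```text
t: 40.45
tcp_pos: [0.5208, -0.1707, 0.1811]
tcp_rot: [-3.134, -0.197, 0.003]
ft_force: [1.1, 0.7, -2.7]
opening: 0.573
grip_force: 52.3
```

Emit:
drive_tool(motion=[[-1,25,0,0,0,0],[-1,25,0,0,0,0],[-1,22,0,0,0,0],[0,15,0,0,0,0],[0,8,0,0,0,0],[0,3,0,0,0,0],[0,0,0,0,0,0],[0,0,0,0,0,0],[0,0,0,0,0,0]])

```text
t: 41.35
tcp_pos: [0.5191, -0.0756, 0.1823]
tcp_rot: [3.135, 0.195, -0.0]
ft_force: [-0.4, -0.5, -2.5]
opening: 0.571
grip_force: 52.3
```

Emit:
drive_tool(motion=[[0.4,0,-10,0,0,0],[0,0,-20,0,0,0],[0,0,-20,0,0,0],[0,0,-14,0,0,0],[0,0,-6,0,0,0],[0,0,-4,0,0,0],[0,0,-3,0,0,0],[0,0,-1.5,0,0,0],[0,0,0,0,0,0],[0,0,0,0,0,0]])

```text
t: 42.35
tcp_pos: [0.5197, -0.0751, 0.1042]
tcp_rot: [3.135, 0.196, 0.001]
ft_force: [0.1, -0.2, -1.6]
opening: 0.572
grip_force: 52.3
```

Emit:
drive_tool(motion=[[0,0,-0.6,0,0,0],[0,0,-0.5,0,0,0],[0,0,0,0,0,0],[0,0,0,0,0,0]])

```text
t: 42.75
tcp_pos: [0.5196, -0.0751, 0.103]
tcp_rot: [3.135, 0.196, 0.001]
ft_force: [-0.2, 0.1, 1.5]
opening: 0.573
grip_force: 52.5
```

Contact. Release, rise and retreat clear for a last look.

Emit:
drive_tool(motion=[[0,0,0,0,0,0],[0,0,0,0,0,0],[0,0,0,0,0,0],[0,0,0,0,0,0],[0,0,0,0,0,0],[0,0,0,0,0,0],[0,0,15,0,0,0],[0,0,30,0,0,0],[0,0,35,0,0,0],[0,0,35,0,0,0],[0,0,15,0,0,0],[0,0,0,0,0,0]], grip=-1)

```text
t: 43.95
tcp_pos: [0.5204, -0.0753, 0.2349]
tcp_rot: [3.134, 0.196, 0.006]
ft_force: [1.2, -0.3, -0.6]
opening: 1.002
grip_force: 0.0
```

Emit:
drive_tool(motion=[[0,-20,0,0,0,0],[-5,-40,0,0,0,0],[-10,-40,0,0,0,0],[-10,-40,0,0,0,0],[-10,-40,0,0,0,0],[-10,-40,0,0,0,0],[-30,-35,0,0,0,0],[-40,-35,0,0,0,0],[-40,-35,0,0,0,0],[-40,-35,0,0,0,0],[-30,-20,0,0,0,0],[0,0,0,0,0,0]])

```text
t: 45.15
tcp_pos: [0.2983, -0.4504, 0.2312]
tcp_rot: [-3.134, -0.19, 0.002]
ft_force: [0.6, 0.1, -0.1]
opening: 1.002
grip_force: 0.0
```

```bash
python3 - <<'E'
from h import *
def circ(P):
    A=np.c_[2*P[:,:2],np.ones(len(P))]; s=np.linalg.lstsq(A,(P[:,:2]**2).sum(1),rcond=None)[0]
    return np.round([s[0],s[1]],4)
print(arm.sense()['tcp_pos'])
for n in ['top','scene']:
    c=cam(n,n+'9.png'); W=cloud(c)
    for nm,x,y,a,b in [('tall',.507,.021,.17,.185),('short',.516,-.072,.135,.15),('short',.516,-.072,.15,.17),('blue',.379,-.1,.135,.15)]:
        P=W[(abs(W[...,0]-x)<.034)&(abs(W[...,1]-y)<.034)&(W[...,2]>a)&(W[...,2]<b)]; print(n,nm,len(P),circ(P))
E
```

```text
[ 0.29826789 -0.45043736  0.23120186]
top tall 275 [0.5062 0.0238]
top short 282 [ 0.5185 -0.0761]
top short 122 [ 0.519  -0.0765]
top blue 301 [ 0.374  -0.1054]
scene tall 170 [0.5097 0.0212]
scene short 223 [ 0.5226 -0.079 ]
scene short 101 [ 0.5207 -0.0777]
scene blue 175 [ 0.3778 -0.1083]
```

View pics/scene9.png

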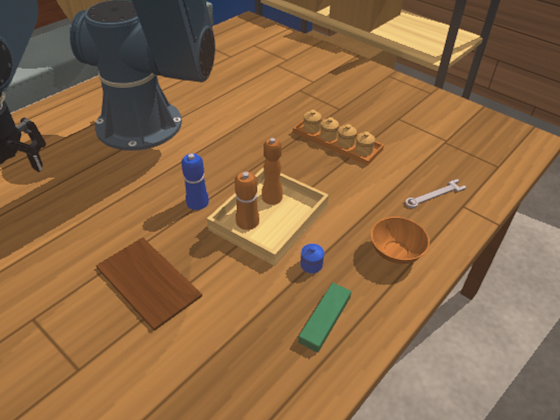

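Both mills stand in the caddy at (248,200) and (272,172), within about 1.5 mm of where they started. The four pots are upright in the tray, and the blue look-alikes and the board are untouched.

Emit:
drive_tool(motion=[[0,0,0,0,0,0],[0,0,0,0,0,0],[0,0,0,0,0,0]])

```text
t: 45.55
tcp_pos: [0.3023, -0.4483, 0.2326]
tcp_rot: [-3.135, -0.198, 0.0]
ft_force: [-0.1, -1.1, 0.4]
opening: 0.998
grip_force: 0.0
```

```bash
python3 -c "
from workcell import arm
print(arm.hand_in())"
```

```text
the job is handed in; nothing more can be done
None
```

The job is done in the order asked and handed in after about 46 s: the pot is upright on the mat, under 3 mm off centre, and both mills are back in the caddy within about 1.5 mm of where they stood, with nothing knocked over.

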